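# Fit and lock a slip bush in a graded drilling jig

### The arm

A 7-joint arm with a two-finger parallel gripper is mounted at the origin on a cart in front of the work surface, level with it; the furniture and walls round the work are solid. World frame = base frame: x ahead of the robot, y to its left, z up, the work surface at z = 0. Lengths are in mm, angles in rad, forces in N, time in s.
With the tool pointing down it reaches from about 425 to 875 mm from the base axis. Payload 8.4 kg.
Tool frame: the origin (TCP) lies on the centre line of the jaws, within the pads' length; the fingertips stand 8 mm ahead of it and the grasp point (between the pads) lies 11 mm behind it; x points along the fingers, y is the direction in which the jaws open and shut, and the axes are right-handed (so a half turn about x gives the same grasp; the last joint's range is limited). The gripper opens to 85 mm and grips with 20 to 120 N. Pads are 22 mm wide; open, the fingers measure 114 mm over their backs; the gripper's body (76 mm by 85 mm) begins 54 mm behind the grasp point. The pads swing forward as they close: fully open they stand 13 mm farther back than shut.
Start: joints at [-1.31, 0.333, 0.04, 1.465, -0.013, 1.343, -0.059], TCP at [228.856, 608.35, 239.308] pointing down, gripper open.
Joint ranges: [-2.58, 2.58], [-0.38, 2.09], [-1.3, 1.39], [0.25, 2.4], [-1.5, 4.64], [0.08, 2.09], [-2.65, 2.65]. Speed limits (rad/s): [2.22, 2.22, 2.79, 2.79, 3.14, 3.14, 3.14].

### API

Orientations are given as a 3x3 rotation matrix whose columns are the frame's x, y, z axes.
In Python, from rig import * gives the robot as it stands. Calls block until the motion is done:
- move_to(position, orientation): joint-space move of the TCP to a pose.
- servo_line(position, orientation=None, v=150, until_force=None): straight line of the TCP; orientation=None keeps the orientation; v is the mean speed in mm/s. With until_force (N) it stops when the force on the tool has changed by that much, and returns True; else False.
- movej(angles): joint-space move.
- gripper_to(opening, force=None): opening from 0.0 (shut) to 1.0 (fully open); force is the grip in N (None keeps the last); returns when the fingers have stopped.
- sleep(seconds).
- solve_ik(position, orientation): joint angles nearest the present ones, or None.
- get_state(): the state.
- camera(name): name is "side" or "top" or "wrist"; returns (picture, depth): 420x560x3 uint8, blue, green, red; 420x560 float32, mm along the optical axis (not along the pixel's ray), 0 where there is no reading.
- camera_params(name): a dict with "mtx" (3x3 intrinsics, pixels), "xyz" and "orientation" of the camera in the world. Camera axes: x right, y down, z forward; pixel columns grow to the right and rows downward; lengths in mm; the calibration is good to about 2 mm. The wrist camera is an equidistant fisheye: a pixel r from the principal point sees the ray r / f radians off the axis. A picture is of the moment at which its call begins: read the wrist's pose just before it. camera_params takes no time and is no camera call; for the wrist camera it gives the pose at the moment of the call.
A pose or a line that the arm cannot do raises Unreachable and nothing moves.
- sign_off(): hands the job in, once; it reports no verdict.
The state is a dict: "time": time; "q": joint angles; "dq": joint speeds; "joint_torque": joint torques, N m; "ee_pos": TCP position; "tool_rot": TCP orientation; "ft_force": force on the tool from outside, world axes, zero at the start; "torque": the same for the moment, N m; "gripper_width": opening from 0.0 (shut) to 1.0 (fully open).
Only numpy, scipy, OpenCV 4.12 (cv2) and the standard library are available. Lean on these libraries where they do the work, as an engineer would, in place of code of your own. Each camera call takes 0.05 s, during which the arm holds its last target. There are 200 camera calls.

### The job

Fit the loose brass drill bush into the one seat of the jig's graded row that matches its diameter, letting it down gently until its collar lies flat on the bar, then turn it clockwise (seen from above) under its lock screw as far as it will go and let go. The bar can be clamped anywhere along its short travel, so feel for the seat and never force anything; leave the steel bush and the bottle alone.

Things in the scene. Friction and masses are not known exactly. Their poses are not given: they have to be found in the camera images.
- brass_bush: loose brass slip bush, upright, 48 mm high, 0.2 kg. Origin: centre of its foot; z up its axis; +x to the middle of the notch in its collar. From the foot up: shank 26 mm wide, 20 mm long, its lowest 3 mm tapering in by 2 mm all round; collar 46 mm wide, 20 to 26 mm up; knurled round head 34 mm wide, 26 to 48 mm up.
- bush_notch (a point): middle of the notch, on the brass bush's collar edge, 23 mm out along +x, 23 mm above the foot. The notch spans 25 degrees either side and cuts the collar back to the 34 mm head. Lugs on the collar stop the turn: one just clockwise of the notch (seen from above), one 90 to 114 degrees counter-clockwise of +x; both reach 32.5 mm above the foot.
- bush_grip (a point): on the brass bush's axis, 41 mm above its foot: middle of the part of the head to hold. Hold it only higher than 33 mm above the foot, so that the fingers clear the lugs, and the lock screws when it is turned in the jig.
- jig: drilling jig, fixed to the table: base plate 150 x 350 mm, a housing on it, and above an 82 x 274 x 22 mm aluminium bar with five holes (seats), top face 67 mm above the table. End blocks 72 mm high at y = +-159 mm. Origin on the table below the middle; z up; the row of seats runs along y at x = 0. A fitted steel bush fills the smallest seat (top 95 mm above the table).
- row_mid (a point): point of the jig at x = 0, y = 0, on the bar's top face, 67 mm up. If the bar were in its middle place, the seats would lie at y = -104, -52, 0, +52, +104 mm from here, for shanks of 20, 23, 26, 29, 32 mm (1 to 5 dots beside them); each hole is 1 mm wider. But the bar is clamped fast up to 12 mm either way along y: this shift is NOT measured.
- screw_side (a point): point of the jig 27.5 mm to the -x side of row_mid; the 26 mm seat's lock screw stands here, shifted with the bar. Screw heads are 16 mm wide, 7.5 to 11.5 mm above the bar. A bush goes down only with its notch (+x) towards the screw, within about 9 degrees; seated, its foot is 47 mm above the table. Then it turns clockwise under the head, about 75 degrees, until the lug meets the screw.
- steel_bush: another loose slip bush, of bare steel and the same form (shank 23 mm, collar 43 mm, head 31 mm, height 48 mm), standing upright; to be left alone. Origin: centre of its foot.
- thread_lock: red dosing bottle, 33 mm wide, 88 mm high, standing on the right; origin: centre of its underside; to be left alone
There are look-alikes about, which are no part of the job. Several things look just like the brass_bush: the one meant starts farthest to the robot's right.

How it is judged (in metres and radians):
On the way, in this order (a step that is already met when the one before it is completed fails the run):
1. the brass bush is down in the 26 mm seat, its collar flat on the bar (z of brass_bush in the frame of jig between 0.045 and 0.0485 m and x of brass_bush in the frame of jig between -0.003 and 0.003 m and y of brass_bush in the frame of jig between -0.015 and 0.015 m and angle between brass_bush's own z axis and vertical below 0.06 rad), for 0.2 s.
2. it is turned clockwise under the lock screw, to within 15 degrees of the stop (angle between the x axis of brass_bush and the y axis of jig, either way round below 0.52 rad), for 0.1 s.
At the end, for the whole second after the job is handed in: The brass bush sits in the 26 mm seat, upright (within 0.06 rad), collar flat on the bar (within 1.5 mm), turned clockwise under the lock screw to within about 15 degrees of its stop, at rest and released (all of step 1 and angle between the x axis of brass_bush and the y axis of jig, either way round below 0.52 rad and linear speed of brass_bush below 0.02 m/s); the robot touches nothing.
It fails at once if the jig (or anything it carries) is pressed with more than 50 N (contact force between jig and anything else above 50 N).
It fails at once if the steel bush is moved or tipped over (distance of steel_bush from where it was at the start of the episode above 0.015 m or angle between steel_bush's own z axis and vertical above 0.5 rad).
It fails at once if the bottle is disturbed (distance of thread_lock from where it was at the start of the episode above 0.02 m).
It also fails if it takes over 64 s, if anything falls off the work surface, if the arm or the gripper's body presses on something with over 40 N, if the wrist force passes 120 N, or if a joint passes its speed limit or range.

## Working session

There is one attempt and no reset: what is moved stays moved. The work goes in short steps, each a Python script; the robot and the scene stay as the last script left them, time stands still between calls to the robot, and variables do not carry over. Pictures are saved under pics/ and viewed, about 8 in all and at most 12, crops included, and the job is handed in when it is done.

```bash
mkdir -p pics; ls; python3 - <<'E'
from rig import *
import cv2,numpy as np
for n in("top","side"):
    p,d=camera(n); cv2.imwrite(f"pics/{n}0.png",p); np.save(f"{n}0.npy",d)
    print(n,camera_params(n))
s=get_state(); print(s["time"],s["tool_rot"],s["ee_pos"])
E
```

```text
pics
top {'mtx': array([[544.23311124,   0.        , 277.37165726],
       [  0.        , 544.23311124, 205.07925991],
       [  0.        ,   0.        ,   1.        ]]), 'xyz': array([ 308.89169927, -184.03534088, 1231.09804906]), 'orientation': array([[ 0.15728384, -0.96697706,  0.20054216],
       [-0.98754136, -0.15500919,  0.0270964 ],
       [ 0.00488428, -0.20230551, -0.97931028]])}
side {'mtx': array([[450.74185318,   0.        , 286.56467215],
       [  0.        , 450.74185318, 210.90535474],
       [  0.        ,   0.        ,   1.        ]]), 'xyz': array([400.42439748, 653.57329377, 556.41863158]), 'orientation': array([[-0.98815418, -0.08056755,  0.13061462],
       [-0.15343974,  0.50344739, -0.85029228],
       [ 0.00274838, -0.86026135, -0.50984591]])}
0.1 [[-4.02075422e-04  3.52078535e-01  9.35970375e-01]
 [-1.39232201e-03  9.35969347e-01 -3.52078746e-01]
 [-9.99998950e-01 -1.44473437e-03  1.13876425e-04]] [228.76844786 607.99288111 238.5013955 ]
```

View pics/top0.png

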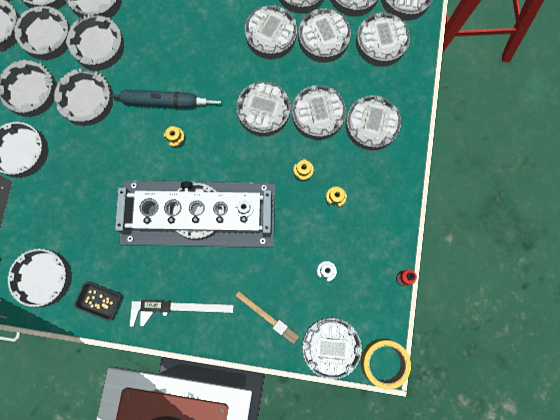

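View pics/side0.png

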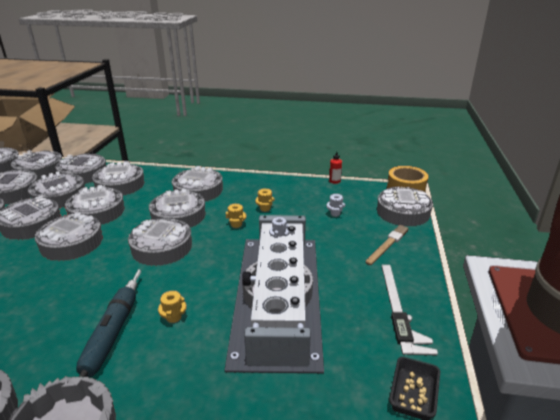

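Brass candidates in the top view are (174,136), (304,170) and (337,196). The one farthest right (-y) is (337,196). The steel bush is at (327,270) and the bottle at (408,277). The jig row spans (149..244, 208), with its screws on the near (-x) side. Next, a close crop.

```bash
cat > h.py <<'E'
import numpy as np,cv2
from rig import *
def pix2w(n,u,v,z):
    c=camera_params(n);r=c["orientation"]@np.linalg.inv(c["mtx"])@np.array([u,v,1.])
    return c["xyz"]+r*(z-c["xyz"][2])/r[2]
E
python3 - <<'E'
from h import *
p=cv2.imread("pics/top0.png")
a=cv2.resize(p[176:252,115:280],None,fx=4.8,fy=4.8,interpolation=cv2.INTER_CUBIC)
b=cv2.resize(p[176:216,312:362],None,fx=5,fy=5,interpolation=cv2.INTER_CUBIC)
b=cv2.resize(b,(285,228))
c=np.zeros((600,800,3),np.uint8);c[:a.shape[0],:a.shape[1]]=a;c[370:598,:285]=b
cv2.imwrite("pics/c1.png",c)
for u,v,z in((337,196,35),(304,170,35),(327,270,35)):print(pix2w("top",u,v,z).round(1))
E
```

```text
[ 595.7 -280.3   35. ]
[ 643.9 -197.9   35. ]
[ 427.6 -281.2   35. ]
```

View pics/c1.png

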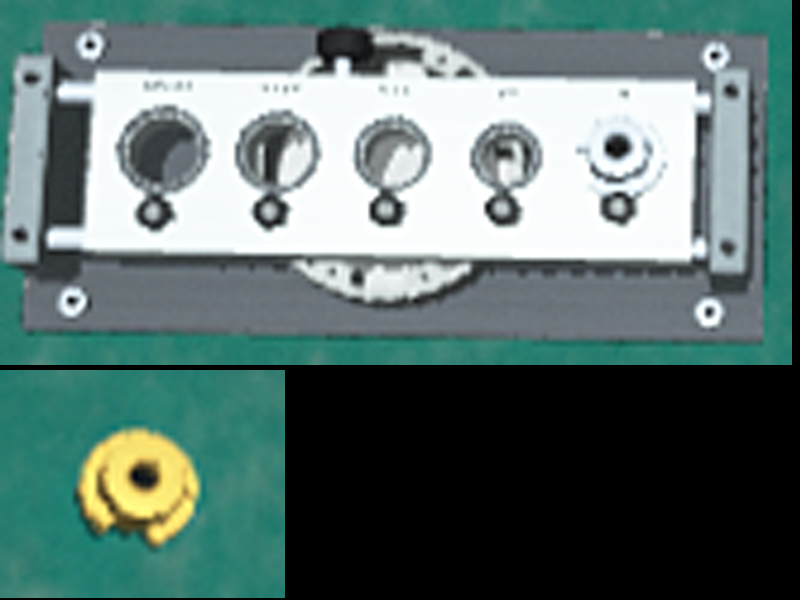

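The crop confirms a brass bush with collar and notch, head top at about (337.3,194.4), notch facing roughly toward the robot. The 26 mm seat (three dots) is at about (196.9,208.3). Next I move over the bush for a wrist look.

```bash
cat >> h.py <<'E'
def R(deg):
    c,s=np.cos(np.radians(deg)),np.sin(np.radians(deg))
    return np.array([[0,c,s],[0,s,-c],[-1,0,0]])
def wray(c,u,v):
    m=c["mtx"];x=(u-m[0,2])/m[0,0];y=(v-m[1,2])/m[1,1];r=np.hypot(x,y)
    return c["orientation"]@np.array([x/r*np.sin(r),y/r*np.sin(r),np.cos(r)])
def w2w(c,u,v,z):
    d=wray(c,u,v);return c["xyz"]+d*(z-c["xyz"][2])/d[2]
def wproj(c,P):
    d=c["orientation"].T@(np.array(P)-c["xyz"]);m=c["mtx"];rr=np.hypot(d[0],d[1]);t=np.arctan2(rr,d[2])
    return np.array([m[0,2]+m[0,0]*t*d[0]/rr,m[1,2]+m[1,1]*t*d[1]/rr])
E
python3 - <<'E'
from h import *
import pickle
b=pix2w("top",337.3,194.4,48);print("bush",b)
row=[pix2w("top",115+u/4.8,176+v/4.8,67) for u,v in((164,151),(278,153),(393,155),(506,157))]
print(np.round(row,1))
move_to([b[0],b[1],200],R(-25))
c=camera_params("wrist");p,d=camera("wrist");pickle.dump(c,open("w1.pkl","wb"))
cv2.imwrite("pics/w1.png",p);s=get_state();print(s["time"],s["ee_pos"],s["q"],c["xyz"],c["mtx"])
print(wproj(c,b))
E
```

```text
bush [ 596.3348118  -279.43690689   48.        ]
[[497.8 123.3  67. ]
 [505.1  72.   67. ]
 [512.4  20.3  67. ]
 [519.6 -30.5  67. ]]
3.5083 [ 596.726072   -278.6751805   199.88308062] [-0.38062832  0.58616859  1.10177107  1.53205922 -0.53017764  1.35170699
  0.33545765] [ 628.34025319 -210.6392838   335.20245249] [[325.1922621    0.         277.96462043]
 [  0.         325.1922621  207.84490955]
 [  0.           0.           1.        ]]
[278.05936399 194.42427585]
```

View pics/w1.png

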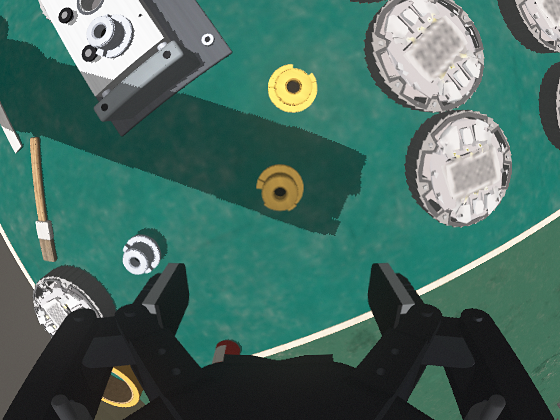

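```bash
cat >> h.py <<'E'
def ortho(p,c,x0,y0,z,half=45,s=4):
    "orthophoto: up = +x world, left = +y world"
    n=int(2*half*s);k=(np.arange(n)-n/2)/s
    Y,X=np.meshgrid(y0-k,x0-k)
    d=(np.stack([X,Y,np.full_like(X,z)],-1)-c["xyz"])@c["orientation"];m=c["mtx"]
    rr=np.hypot(d[...,0],d[...,1]);t=np.arctan2(rr,d[...,2])/rr
    return cv2.remap(p,(m[0,2]+m[0,0]*t*d[...,0]).astype(np.float32),(m[1,2]+m[1,1]*t*d[...,1]).astype(np.float32),cv2.INTER_CUBIC)
E
python3 - <<'E'
from h import *
import pickle
c=pickle.load(open("w1.pkl","rb"));p=cv2.imread("pics/w1.png")
o=np.hstack([ortho(p,c,596,-279,z,32,6) for z in(48,26)])
o=cv2.convertScaleAbs(o,alpha=1.5)
cv2.imwrite("pics/o1.png",o)
E
```

```text
(no output)
```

View pics/o1.png

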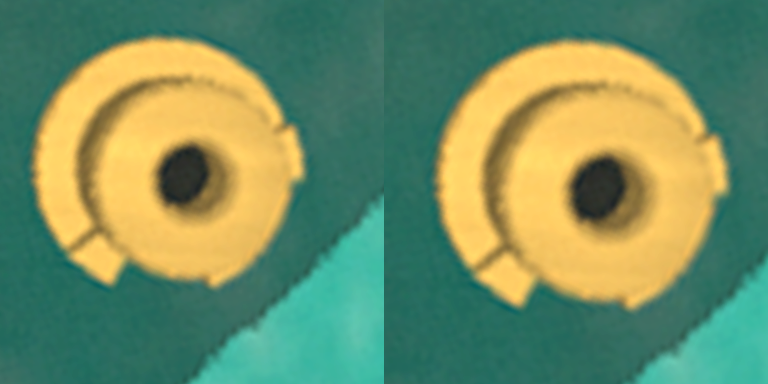

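Bush: centre about (598.2,-278.7), notch yaw about 177° (lug edges in the ortho at (525,305) and (630,308)). The row gives jig yaw 8.1° and the 26 mm seat near (512.4,20.3). I'll centre the bush with a first cross-squeeze, then grip it.

```bash
python3 - <<'E'
from h import *
import pickle
b=np.array([598.2,-278.7])
gripper_to(0.75,20)
move_to([*b,120],R(-70))
print(servo_line([*b,42],v=60,until_force=8))
gripper_to(0.2,20); print(get_state()["gripper_width"])
gripper_to(0.7)
servo_line([*b,75],v=80)
move_to([*b,75],R(20))
print(servo_line([*b,41],v=60,until_force=8))
gripper_to(0.1,60); s=get_state();print(s["time"],s["gripper_width"],s["ee_pos"],s["ft_force"],s["q"])
servo_line([*b,150],v=120)
seat=np.array([512.4,20.3]);y=31;e=np.array([-np.sin(np.radians(y)),np.cos(np.radians(y))])
t=seat-75*e
move_to([*t,200],R(y))
c=camera_params("wrist");p,d=camera("wrist");pickle.dump(c,open("w2.pkl","wb"));cv2.imwrite("pics/w2.png",p)
s=get_state();print(s["time"],s["gripper_width"],s["ee_pos"],s["ft_force"],s["q"])
o=ortho(p,c,*seat,67,70,5)
q=cv2.resize(p,(560,420))[210:]
cv2.imwrite("pics/o2.png",np.vstack([o[100:600],np.zeros((0,700,3),np.uint8)]))
E
```

```text
False
0.3880134975755052
False
9.6167 0.3689569976117421 [ 598.52148898 -278.96819791   41.81795941] [-1.84150787  1.06989041  4.74528889] [-0.20946716  0.64797431  0.80118303  1.66726286 -0.52283111  1.05229118
  1.10580181]
11.6917 0.36565971808918707 [551.15709613 -45.78592101 199.90787017] [ 0.10657612 -1.25942104 -1.43822766] [-0.82010306  0.22216158  0.94943976  1.793357   -0.19069314  1.22319832
  0.72166506]
```

View pics/o2.png

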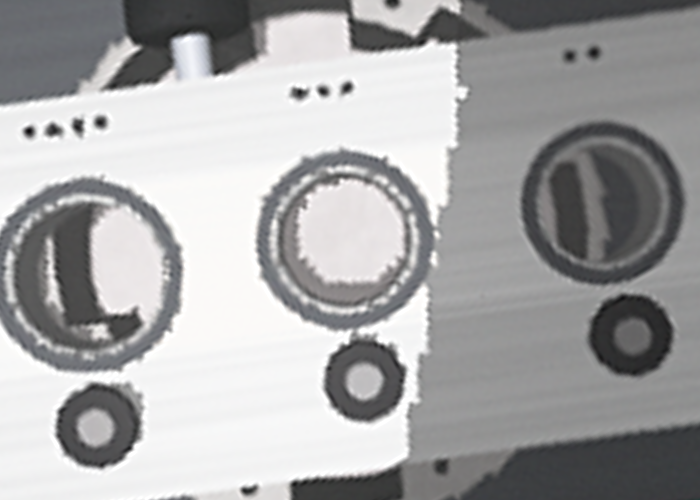

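View pics/w2.png

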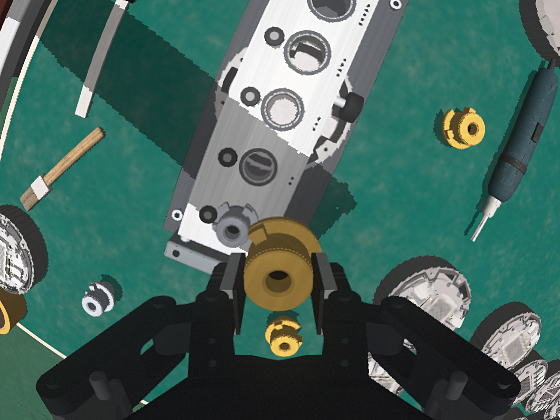

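In the ortho the 26 mm seat (three dots) is at about (345,239), so about (514.6,21.3), with its screw at yaw 187.7°. The wrist view shows the bush held, head centre about (279.5,275). Next I check the camera bias and the notch angle in hand.

```bash
python3 - <<'E'
from h import *
import pickle
c=pickle.load(open("w2.pkl","rb"));p=cv2.imread("pics/w2.png")
t=np.array([551.157,-45.786,199.908])
print(wproj(c,t+[0,0,6.2]), w2w(c,279.5,275,t[2]+6.2)-t)
f=t[2]-41.5
o=np.hstack([ortho(p,c,*t[:2],f+z,32,6) for z in(48,26)])
cv2.imwrite("pics/o3.png",cv2.convertScaleAbs(o,alpha=1.6))
E
```

```text
[278.5099089 282.6984768] [-1.70065117  3.70540181  6.2       ]
```

View pics/o3.png

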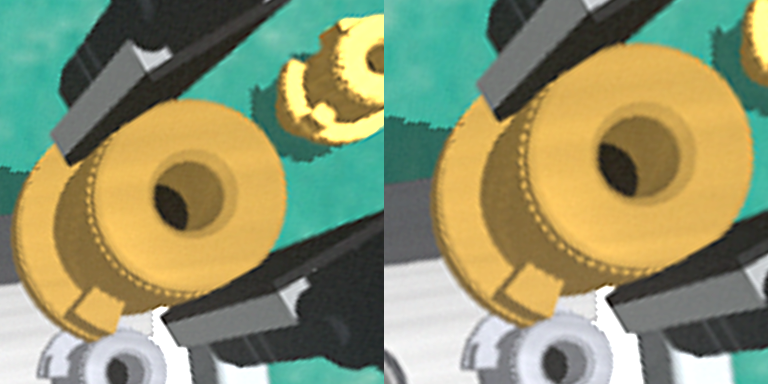

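Bush in hand is within about 1 mm of the tool axis (camera offset -0.8,+0.7), notch about 188–189° at tool yaw 31°. That leads to seat ≈ (515.2,20.8) and yaw 30.5°. Now feel it down.

```bash
python3 - <<'E'
from h import *
s0=np.array([515.2,20.8]);Ri=R(30.5)
move_to([*s0,140],Ri)
servo_line([*s0,114],v=60); sleep(0.2)
f0=get_state()["ft_force"];t0=get_state()["torque"]
hit=servo_line([*s0,89.5],v=15,until_force=6)
s=get_state();print(hit,s["time"],s["ee_pos"].round(2),(s["ft_force"]-f0).round(2),(s["torque"]-t0).round(3),s["gripper_width"])
E
```

```text
True 13.7333 [514.83  21.17 104.62] [-0.63  0.45  0.6 ] [ 0.388 -0.291 -0.029] 0.368517819864742
```

```bash
python3 - <<'E'
from h import *
def rep(h):
    s=get_state();print(h,round(s["time"],2),s["ee_pos"].round(2),s["ft_force"].round(2),s["torque"].round(3),round(s["gripper_width"],3));return s
s=rep(0);x=s["ee_pos"][:2]+[-0.3,0.3]
for i in range(4):
    z=get_state()["ee_pos"][2]
    servo_line([*x,z+0.5],v=15);sleep(0.1);rep("up")
    h=servo_line([*x,89.3],v=12,until_force=7);s=rep(h)
    if not h:break
    x=x+np.clip((s["ee_pos"][:2]-x)*1.5,-0.6,0.6)
E
```

```text
0 13.73 [514.83  21.17 104.62] [ 0.49  0.55 -0.75] [ 0.309 -0.274 -0.004] 0.369
up 14.08 [514.44  21.45 105.05] [ 0.71 -0.57 -1.24] [ 0.168 -0.143  0.005] 0.37
False 15.55 [514.58  21.49  89.33] [ 1.85  1.01 -2.26] [ 0.222 -0.26   0.005] 0.371
```

It slid in. Next I seat the collar by feel and take a look.

```bash
python3 - <<'E'
from h import *
import pickle
x=get_state()["ee_pos"]
h=servo_line([x[0],x[1],84],v=6,until_force=6)
s=get_state();print(h,s["time"],s["ee_pos"].round(2),s["ft_force"].round(2),s["torque"].round(3),s["gripper_width"])
sleep(0.3);print(get_state()["ft_force"].round(2))
c=camera_params("wrist");p,d=camera("wrist")
o=np.hstack([ortho(p,c,514.5,21.4,z,40,5) for z in(95,73)])
cv2.imwrite("pics/o4.png",o)
E
```

```text
True 15.9 [514.56  21.53  88.74] [-0.79  0.21  5.52] [-0.006  0.104  0.013] 0.37028289753987076
[-0.09  0.12  5.68]
```

View pics/o4.png

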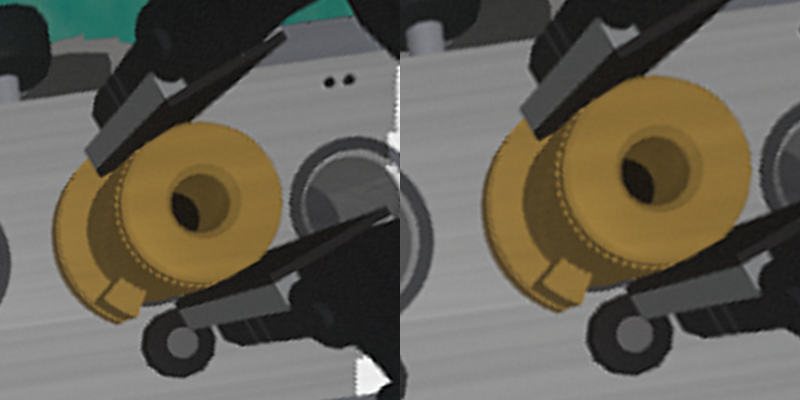

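The collar contacts at TCP 88.74 (foot about 46.9), so the bush is seated with its notch at the screw at (177,342). Now turn it clockwise in small steps, watching the moment.

```bash
python3 - <<'E'
from h import *
print(solve_ik([514.6,21.5,88.9],R(-46)),get_state()["q"])
P=[514.6,21.5,88.9];t0=get_state()["torque"][2]
a=30.5
while a>-47:
    a-=4 if a>-34 else 1.5
    move_to(P,R(a));s=get_state();m=s["torque"][2]-t0;f=s["ft_force"]
    T=s["tool_rot"][:,1];print(a,round(np.degrees(np.arctan2(T[1],T[0])),1),round(m,3),f.round(1),s["ee_pos"].round(1),round(s["time"],1))
    if abs(m)>0.35 or np.linalg.norm(f)>15:break
E
```

```text
[-1.10188924  0.37816139  1.15782721  2.0029941  -0.40824418  1.01946299
 -0.55169988] [-0.9042783   0.27014022  0.88787434  1.99652348 -0.25089194  0.98806507
  0.63836588]
26.5 26.6 -0.011 [ 0.5  0.7 -1. ] [514.5  21.5  88.8] 16.5
22.5 22.7 0.02 [ 1.1 -0.2 -1.3] [514.5  21.6  88.8] 16.8
18.5 18.7 -0.028 [ 0.7 -0.8 -0.8] [514.5  21.5  88.8] 17.0
14.5 14.7 -0.005 [ 0.2  0.5 -1.6] [514.5  21.5  88.8] 17.2
10.5 10.7 -0.002 [-0.6  0.7 -2. ] [514.5  21.5  88.8] 17.5
6.5 6.7 0.012 [-0.1  1.6 -1.2] [514.5  21.5  88.9] 17.8
2.5 2.7 -0.049 [ 0.   1.3 -1.9] [514.5  21.5  88.9] 18.0
-1.5 -1.3 0.018 [-0.6  0.8 -1.8] [514.5  21.5  88.9] 18.2
-5.5 -5.3 -0.009 [ 0.9  1.  -1.6] [514.5  21.5  88.9] 18.5
-9.5 -9.3 -0.023 [ 0.3 -1.1 -2. ] [514.6  21.5  88.9] 18.8
-13.5 -13.3 0.019 [ 0.4 -0.  -1.6] [514.6  21.5  88.9] 19.0
-17.5 -17.3 -0.058 [ 0.   0.2 -1. ] [514.6  21.5  88.9] 19.2
-21.5 -21.3 -0.032 [-0.7  0.4 -1.2] [514.6  21.5  88.9] 19.5
-25.5 -25.3 0.031 [ 0.6  0.5 -2.3] [514.6  21.5  88.9] 19.8
-29.5 -29.3 0.017 [ 0.7 -0.5 -1. ] [514.6  21.5  88.9] 20.0
-33.5 -33.3 0.011 [ 1.1  0.2 -0.9] [514.6  21.5  88.9] 20.2
-37.5 -37.3 0.038 [-0.4  0.7 -1.3] [514.6  21.5  88.9] 20.5
-39.0 -38.9 -0.027 [-0.   0.3 -1.6] [514.6  21.5  88.9] 20.8
-40.5 -40.4 -0.006 [ 0.5  0.1 -2. ] [514.6  21.5  88.9] 21.0
-42.0 -42.0 -0.006 [ 0.  -0.3 -2.2] [514.6  21.5  88.9] 21.2
-43.5 -43.5 0.025 [ 0.6 -0.5 -1.8] [514.6  21.5  88.9] 21.5
-45.0 -45.0 0.048 [ 1.  -0.5 -1.9] [514.7  21.4  88.9] 21.8
-46.5 -46.5 0.085 [ 2.  -1.7 -2. ] [514.9  21.3  89. ] 22.0
-48.0 -48.0 0.163 [ 3.  -2.6 -0.7] [515.   21.3  89.1] 22.2
```

The stop is felt from about -45° (moment and lateral force rising). I relieve the load, settle the collar lightly, release, back off straight up and look.

```bash
python3 - <<'E'
from h import *
P=[514.6,21.5]
move_to([*P,88.9],R(-46))
print(servo_line([*P,87],v=6,until_force=4)); print(get_state()["ee_pos"],get_state()["ft_force"])
gripper_to(0.6); sleep(0.3)
e=get_state()["ee_pos"]
servo_line([e[0],e[1],150],v=60)
a=np.radians(-46+90);q=np.array(P)-75*np.array([np.cos(a),np.sin(a)])
move_to([*q,220],R(-46))
c=camera_params("wrist");p,d=camera("wrist")
o=np.hstack([ortho(p,c,*P,z,40,5) for z in(95,73)]);cv2.imwrite("pics/o5.png",o)
u=wproj(c,[*P,95]).round().astype(int);A=c["orientation"]
z=[(c["xyz"]+A@np.array([0,0,1])*0)[2]+0 for _ in[0]]
for off in((12,0),(-12,0),(0,12),(0,-12)):
    v=wproj(c,[P[0]+off[0],P[1]+off[1],95]);i=np.round(v).astype(int)
    r=wray(c,*v);dz=A[:,2]@r;print(off,(c["xyz"]+r/dz*d[i[1],i[0]])[2].round(1))
print(get_state()["time"],get_state()["ft_force"])
E
```

```text
True
[514.7871637   21.44907529  88.7504873 ] [-0.11358433  0.75072825  4.86940743]
(12, 0) 95.4
(-12, 0) 94.8
(0, 12) 95.6
(0, -12) 96.1
25.1833 [ 0.56828421  0.37232035 -0.14031026]
```

View pics/o5.png

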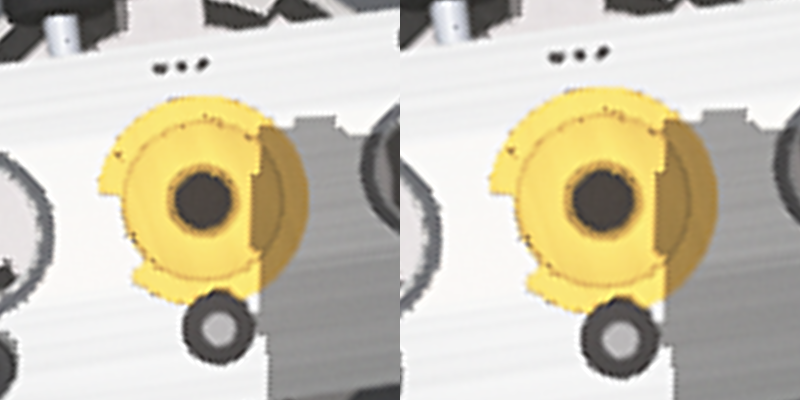

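The bush (three-dot seat) is flat, its head top reads 95–96 mm, and the collar lies under the screw at (619,338). The notch, between (500,190) and (527,285), has its middle about 13° from the jig's y axis, which is the stop. The gripper is clear, so I hand in.

```bash
python3 -c "
from rig import *
print(sign_off())"
```

```text
the job is handed in; nothing more can be done
None
```

The brass bush is in the 26 mm seat, turned clockwise under its lock screw to the stop and released. I handed the job in at about 25 s on the robot's clock. `sign_off` gave no verdict.

- **Pick:** I took the brass bush farthest to the robot's right. I squeezed it once crosswise to centre it, then gripped it high on the head.
- **Seating:** The first descent stopped on light contact 4 mm into the hole. I shifted about 0.7 mm in the direction the arm had been pushed, and the bush then slid in freely. The collar met the bar with the foot about 46.9 mm above the table.
- **Turn:** I turned it about 76–78° and felt the stop from about 75°. Force on the tool stayed below about 6 N in every reading.
- **Last checks:** The head top read 94.8–96.1 mm, where 95 mm is expected. The notch was about 13° from the jig's y axis, inside the 30° limit. The collar was under the screw and the gripper clear.
- **Disagreement:** The top and wrist cameras differed by about 2 mm in x. I settled that by feel in the seat.
- **Not re-checked:** I took no final look at the steel bush or the bottle. Every move was planned to stay away from them.

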